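# Put the washed utensils and tumblers away

### The job

Put the washing-up away. Press each wooden utensil on the counter down into a clip pair of its own on the rack until it snaps fully home in both clips, with the middle of its handle midway between the two clips. Gather all the metal tumblers, mouth down as they stand, into one nested stack in the middle of the round cork mat, and do not knock over the glass jar or the soap dispenser.

Things in the scene. Friction and masses are not known exactly. Their poses are not given: they have to be found in the camera images.
- rack: Grey clip rack fixed to the counter, base plate 130 (its x) by 200 (its y) by 8 mm; origin at the centre of its underside, z up. Three clip pairs, 66 mm apart along its y; a pair is two black sprung clips open to the top, 16 mm wide, 84 mm apart (centres) along its x. A handle lies in a pair along the rack's x, head to either end. Between a pair's clips there is only the base plate.
- slot1 (a point): Seated place of a handle's middle in clip pair 1 (the rack's -y side): midway between its two clips, 45 mm above the counter; axes as the rack's. Clip mouths flare up to 66 mm height; a handle laid on the noses has its axis about 59 mm high and must be pressed down past them (8 to 14 N in all) until the force drops, axis 45 mm high.
- slot2 (a point): The same for clip pair 2, the middle one. Any utensil may go in any slot.
- slot3 (a point): The same for clip pair 3, at the rack's +y side.
- spatula_mid (a point): Wooden spatula, 50 g, lying flat: a round handle 16 mm in diameter and 140 mm long along its x, then towards +x a flat rectangular blade 64 mm long, 46 mm wide and 7 mm thick, flush with the handle's underside (200 mm long in all). The point is the middle of the handle's length, on its axis, 8 mm above the counter as it lies; z up. May be absent.
- spoon_mid (a point): Wooden spoon, 50 g, lying flat: a round handle 16 mm in diameter and 140 mm long along its x, then towards +x a flat oval head about 60 mm long, 44 mm wide and 8 mm thick, flush with the handle's underside (200 mm long in all). The point is the middle of the handle's length, on its axis, 8 mm above the counter as it lies; z up. May be absent.
- fork_mid (a point): Wooden fork, 50 g, lying flat: a round handle 16 mm in diameter and 140 mm long along its x, then towards +x a flat two-pronged head about 64 mm long, 44 mm wide and 7 mm thick, flush with the handle's underside (200 mm long in all). The point is the middle of the handle's length, on its axis, 8 mm above the counter as it lies; z up. May be absent.
- tumbler1_mid (a point): Metal tumbler standing mouth down, 120 g, 70 mm high: solid round foot uppermost, 39 mm in diameter and 20 mm deep, below it a hollow cone widening from 49 to 72 mm at the rim, wall 4 mm. The point is on its axis half-way up, 35 mm above its rim; z points up, to the foot. Nested over another it stands 24 mm higher, with 2 mm of play sideways. Four alike; some may be absent.
- tumbler2_mid (a point): Metal tumbler standing mouth down, 120 g, 70 mm high: solid round foot uppermost, 39 mm in diameter and 20 mm deep, below it a hollow cone widening from 49 to 72 mm at the rim, wall 4 mm. The point is on its axis half-way up, 35 mm above its rim; z points up, to the foot. Nested over another it stands 24 mm higher, with 2 mm of play sideways. Four alike; some may be absent.
- tumbler3_mid (a point): Metal tumbler standing mouth down, 120 g, 70 mm high: solid round foot uppermost, 39 mm in diameter and 20 mm deep, below it a hollow cone widening from 49 to 72 mm at the rim, wall 4 mm. The point is on its axis half-way up, 35 mm above its rim; z points up, to the foot. Nested over another it stands 24 mm higher, with 2 mm of play sideways. Four alike; some may be absent.
- tumbler4_mid (a point): Metal tumbler standing mouth down, 120 g, 70 mm high: solid round foot uppermost, 39 mm in diameter and 20 mm deep, below it a hollow cone widening from 49 to 72 mm at the rim, wall 4 mm. The point is on its axis half-way up, 35 mm above its rim; z points up, to the foot. Nested over another it stands 24 mm higher, with 2 mm of play sideways. Four alike; some may be absent.
- mat_top (a point): Middle of the top of a round cork mat fixed to the counter, 120 mm in diameter, 6 mm thick; the point is 6 mm above the counter.
- jar: Bystander: empty open glass jam jar, 72 mm in diameter, 98 mm tall; origin at the centre of its underside, z up. Not to be knocked over.
- dispenser: Bystander: clear push-pump soap bottle, 68 mm in diameter, 192 mm tall; origin at the centre of its underside, z up. Not to be knocked over.
Things that resemble listed ones, but are neither listed nor needed, are in the scene too. What is shaped like the part that bears tumbler4_mid but orange is not meant.

How it is judged:
By the outcome, as a careful person would: the job done as asked, in the order asked, and still so for the second after the job is handed in, with the robot touching nothing.
Of spatula, spoon, fork only 2 to 3 are there at a start; the rules pass over those that are not, and their reading is None.
Of tumbler1, tumbler2, tumbler3, tumbler4 only 3 to 4 are there at a start; the rules pass over those that are not, and their reading is None.
At some moment in a run one of spatula, spoon, fork, tumbler1, tumbler2, tumbler3, tumbler4 may be knocked a few centimetres aside while the robot is not near it.
It also fails if it takes over 208 s, if anything falls off the work surface, if the arm or the gripper's body presses on something with over 40 N, if the wrist force passes 120 N, or if a joint passes its speed limit or range.

### The arm

A 6-joint arm with a two-finger parallel gripper is mounted at the origin on the work surface. World frame = base frame: x ahead of the robot, y to its left, z up, the work surface at z = 0. Lengths are in mm, angles in rad, forces in N, time in s.
With the tool pointing down it reaches from about 275 to 825 mm from the base axis. Payload 5.2 kg.
Tool frame: the origin (TCP) lies at the very end of the fingers, on their centre line; the grasp point (between the pads) lies 19 mm behind it; z points along the fingers, y is the line along which they close (so a half turn about z gives the same grasp; the last joint's range is limited). The gripper opens to 93 mm and grips with 3 to 60 N. Pads are 15 mm wide; open, the fingers measure 128 mm over their backs; the gripper's body (75 mm by 188 mm) begins 65 mm behind the grasp point.
Start: joints at [0.926, 0.259, 1.535, -0, 1.348, -0.203], TCP at [235.142, 497.206, 218.653] pointing down, gripper open.
Joint ranges: [-3.14, 3.14], [-0.91, 2.08], [0.19, 2.58], [-1.22, 4.36], [0.22, 2.71], [-3.12, 3.12]. Speed limits (rad/s): [2.57, 2.57, 3.14, 3.14, 3.14, 3.14].

### API

Orientations are given as [roll, pitch, yaw] about the fixed x, y, z axes, in that order (R = Rz(yaw) Ry(pitch) Rx(roll)).
In Python, from bench import robot gives the robot as it stands. The module is installed in compiled form; this text tells all that it offers. Calls block until the motion is done:
- robot.move_ptp(position, orientation): joint-space move of the TCP to a pose.
- robot.move_linear(position, ori=None, speed=150, f_stop=None): straight line of the TCP; ori=None keeps the orientation; speed is the mean speed in mm/s. With f_stop (N) it stops when the force on the tool has changed by that much, and returns True; else False.
- robot.move_j(angles): joint-space move.
- robot.move_gripper(opening): opening from 0.0 (shut) to 1.0 (fully open); the grip force is fixed at half the most; returns when the fingers have stopped.
- robot.sleep(seconds).
- robot.inverse_kinematics(position, orientation): joint angles nearest the present ones, or None.
- robot.get_image(name): name is "scene" or "top" or "wrist"; returns a dict with "img" (480x640x3 uint8, blue, green, red), "fovy" (degrees; the focal length in pixels is half the picture's height over the tangent of half this angle, whatever the lens; pixels are square), "cx", "cy" (the principal point, pixels), "eye" and "orientation" of the camera in the world. Camera axes: x right, y down, z forward; pixel columns grow to the right and rows downward; lengths in mm; the calibration is good to about 2 mm. A picture is of the moment at which its call begins. There is no depth.
A pose or a line that the arm cannot do raises robot.MotionError and nothing moves.
- robot.hand_in(): hands the job in; it is judged then, once.
Readings, each from a call of its own:
- robot.current_t(): time.
- robot.current_qpos(): joint angles.
- robot.current_joint_vel(): joint speeds.
- robot.current_joint_efforts(): joint torques, N m.
- robot.current_tcp_pos(): TCP position.
- robot.current_eef_rot(): TCP orientation.
- robot.current_contact_force(): force on the tool from outside, world axes, zero at the start.
- robot.current_ft_torque(): the same for the moment, N m.
- robot.current_gripper_width(): opening from 0.0 (shut) to 1.0 (fully open).
- robot.current_finger_force(): force on a finger pad.
Only numpy, scipy, OpenCV 4.12 (cv2) and the standard library are available. Lean on these libraries where they do the work, as an engineer would, in place of code of your own. Each camera call takes 0.05 s, during which the arm holds its last target. There are 200 camera calls.

## Working session

There is one attempt and no reset: what is moved stays moved. The work goes in short steps, each a Python script; the robot and the scene stay as the last script left them, time stands still between calls to the robot, and variables do not carry over. Pictures are saved under pics/ and viewed, at most 14 in all, crops included, and the job is handed in when it is done.

```bash
mkdir -p pics; python3 - <<'E'
from bench import robot
import cv2
for n in("scene","top"):
    d=robot.get_image(n);cv2.imwrite(f"pics/{n}0.png",d["img"]);print(n,d["fovy"],d["cx"],d["cy"],d["eye"],d["orientation"])
print(robot.current_t(),robot.current_eef_rot())
E
```

```text
scene 43.68667029061137 318.1399620374185 238.30633081263252 [1314.69352977 -239.0147934  1210.45156719] [-2.51965963 -0.00668852  1.27913852]
top 56.42693775778784 319.93201668030406 246.35456138915205 [3.55256310e+02 9.37126925e-01 1.01139614e+03] [-2.93999982e+00 -2.89260547e-03 -1.66652671e+00]
0.1 [-3.13997583e+00 -3.39356221e-04  2.69982392e+00]
```

View pics/scene0.png

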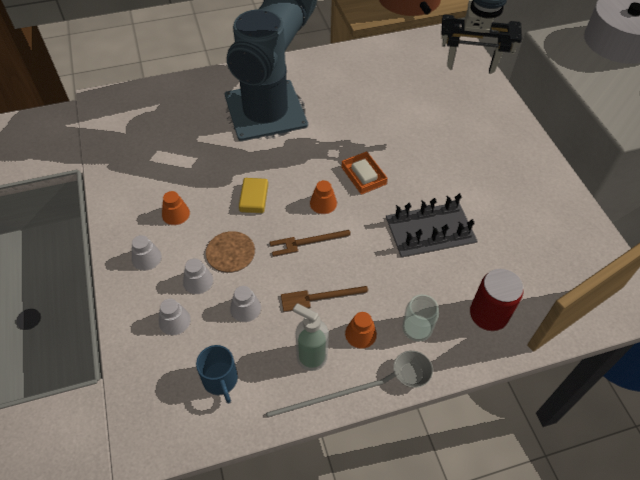

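View pics/top0.png

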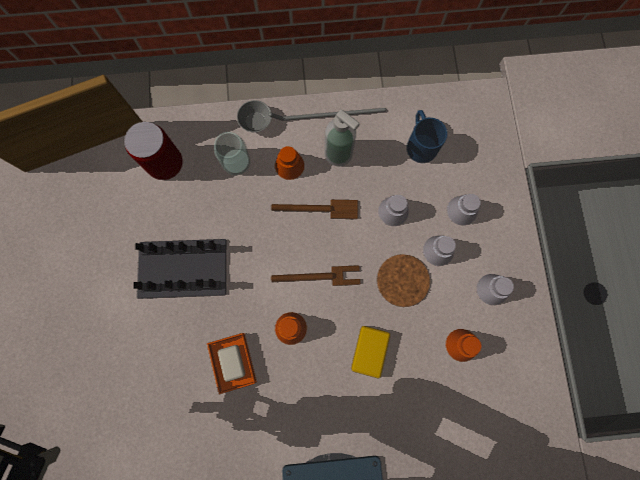

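The top view shows the fork handle from (272,279) to a head tip at (361,276), and the spatula from (272,208) to (357,209). The four grey tumblers have their feet near (398,203), (469,202), (446,243) and (501,286). The mat is at (404,280) and the rack at (183,268). The spoon is absent.

```bash
cat > h.py <<'E'
from bench import robot
import numpy as np, cv2
from scipy.spatial.transform import Rotation as R
def ray(d,px,z):
    f=240/np.tan(np.radians(d["fovy"])/2)
    p=np.atleast_2d(np.asarray(px,float)); v=np.c_[(p[:,0]-d["cx"])/f,(p[:,1]-d["cy"])/f,np.ones(len(p))]
    v=R.from_euler("xyz",d["orientation"]).apply(v); e=np.array(d["eye"])
    return (e+v*((z-e[2])/v[:,2])[:,None])[:,:2]
def proj(d,P):
    f=240/np.tan(np.radians(d["fovy"])/2)
    c=R.from_euler("xyz",d["orientation"]).inv().apply(np.atleast_2d(P)-np.array(d["eye"]))
    return c[:,:2]/c[:,2:]*f+[d["cx"],d["cy"]]
def down(yaw): return [np.pi,0,yaw]
def shot(name,save=None):
    d=robot.get_image(name)
    if save: cv2.imwrite(f"pics/{save}.png",d["img"])
    return d
E
python3 - <<'E'
from h import *
np.set_printoptions(precision=1,suppress=True)
d=shot("top")
print("spat",ray(d,[(272,208),(357,209)],8));print("fork",ray(d,[(272,279),(361,276)],8))
print("tumb",ray(d,[(398,203),(469,202),(446,243),(501,286)],70))
print("mat",ray(d,[(404,280)],6)); print("rack",ray(d,[(138,241),(228,239),(228,296),(139,298)],8))
s=shot("scene")
print("tumb",ray(s,[(194,266),(142,242),(171,307),(242,295)],70),ray(s,[(230,251)],6))
robot.move_ptp([430,20,330],down(1.57))
w=shot("wrist","w1");print(w["eye"],w["orientation"],w["fovy"],robot.current_t())
E
```

```text
spat [[ 660.5   80.9]
 [ 639.3 -116. ]]
fork [[ 494.6   93.2]
 [ 482.2 -107.4]]
tumb [[ 626.8 -199.8]
 [ 614.3 -355.3]
 [ 528.1 -291.1]
 [ 425.1 -392.7]]
mat [[ 464.2 -203.4]]
rack [[611.2 392.4]
 [596.3 186.9]
 [465.8 194. ]
 [480.3 392.1]]
tumb [[ 528.2 -288.5]
 [ 428.  -392.9]
 [ 618.9 -354.2]
 [ 633.1 -200.7]] [[ 465.8 -199.8]]
[429.7 104.  496.6] [2.8 0.  0. ] 68.72768412962358 2.1583
```

View pics/w1.png

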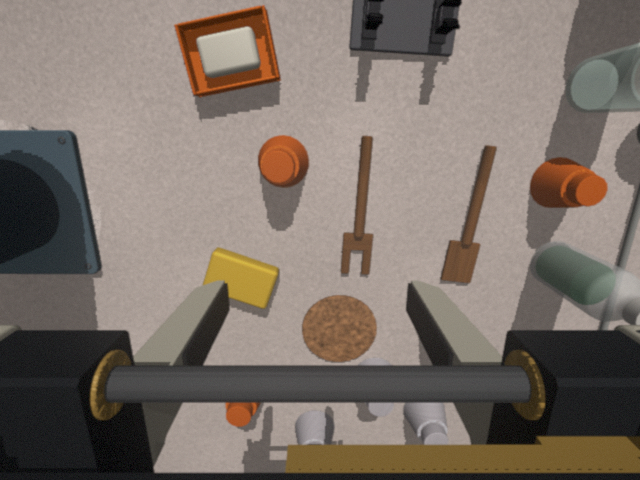

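The wrist view shows both utensils clearly: fork (365,137)–(355,275), spatula (489,147)–(460,283). Next I look at the rack and measure the utensils from nearer.

```bash
cat >> h.py <<'E'
def utensil(d,guess,maxd=90):
    """handle middle, unit direction to head"""
    hsv=cv2.cvtColor(d["img"],cv2.COLOR_BGR2HSV)
    m=cv2.inRange(hsv,(4,90,40),(20,215,190)); m=cv2.morphologyEx(m,cv2.MORPH_OPEN,np.ones((3,3)))
    best=None
    for c in cv2.findContours(m,cv2.RETR_EXTERNAL,cv2.CHAIN_APPROX_NONE)[0]:
        if cv2.contourArea(c)<250: continue
        k=np.zeros(m.shape,np.uint8); cv2.drawContours(k,[c],-1,1,-1)
        ys,xs=np.nonzero(k&(m>0)); P=ray(d,np.c_[xs,ys],7)
        o=P.mean(0); u=np.linalg.svd(P-o,full_matrices=False)[2][0]; t=(P-o)@u
        if abs(t.max())>abs(t.min()): u=-u; t=-t   # tail is farther from the centroid
        u=-u; t=-t; L=np.ptp(t)
        if not 170<L<230: continue
        n=np.array([-u[1],u[0]]); s=(P-o)@n
        tail=t.min() if t.max()<-t.min() else t.min()
        # handle pixels: within 100 mm of the tail
        h=(t>t.min()+8)&(t<t.min()+125)
        a,b=np.polyfit(t[h],s[h],1); tm=(t.min()+70+t.max()-130)/2
        mid=o+u*tm+n*(a*tm+b); uu=u+a*n; uu/=np.linalg.norm(uu)
        e=np.linalg.norm(mid-guess)
        if e<maxd and (best is None or e<best[0]): best=(e,mid,uu,L)
    return best and best[1:]
E
python3 - <<'E'
from h import *
np.set_printoptions(precision=3,suppress=True)
t=shot("top"); w=shot("wrist")
for g in ([490,25],[653,13]): print(utensil(t,g),utensil(w,g))
robot.move_ptp([530,330,250],down(1.57))
w=shot("wrist","w2");print(w["eye"],w["orientation"],robot.current_t())
E
```

```text
None (array([489.322, -34.472]), array([0.056, 0.998]), np.float64(197.00356296736786))
None (array([647.567, -46.918]), array([0.138, 0.99 ]), np.float64(200.09646603897139))
[530.136 412.536 417.288] [ 2.838 -0.    -0.001] 3.575
```

View pics/w2.png

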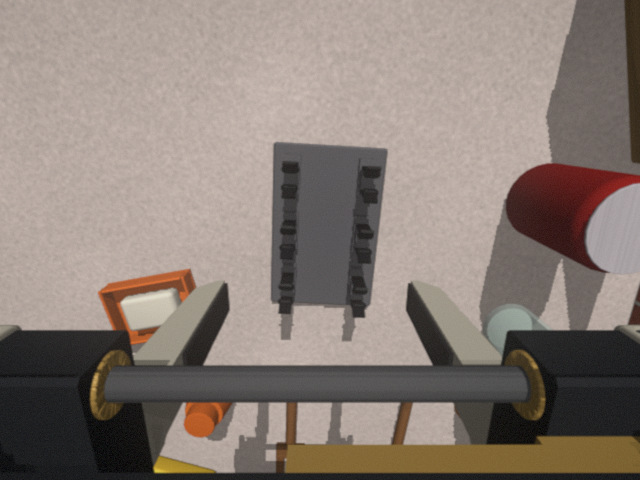

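The rack plate's corners are at (275,143), (386,149), (371,306) and (272,303), with the clip-tip pairs visible. I correct the head-direction sign and compute the slots.

```bash
sed -i '/u=-u; t=-t; L=np/s/.*/        L=np.ptp(t)/; /tail=t.min/d' h.py
python3 - <<'E'
from h import *
np.set_printoptions(precision=3,suppress=True)
w=shot("wrist")
c=ray(w,[(275,143),(386,149),(371,306),(272,303)],8); print(c,c.mean(0),np.linalg.norm(c-np.roll(c,1,0),axis=1))
hsv=cv2.cvtColor(w["img"],cv2.COLOR_BGR2HSV); g=w["img"].max(2)
m=((g<115)&(hsv[...,1]<70)).astype(np.uint8); k=np.zeros_like(m);k[130:309,255:400]=1;m&=k
n,l,st,ce=cv2.connectedComponentsWithStats(m);i=1+st[1:,4].argmax();print(st[i])
ys,xs=np.nonzero(l==i);print(cv2.minAreaRect(ray(w,np.c_[xs,ys],8).astype(np.float32)))
T=ray(w,[(290,163),(290,187),(371,169),(371,192),(288,224),(287,248),(365,227),(364,252),(287,277),(286,302),(359,281),(359,306)],66)
T=T.reshape(6,2,2);M=T.mean(1);print(T,"\n",M,"\n",(M[0::2]+M[1::2])/2,M[1::2]-M[0::2])
robot.move_ptp([570,70,230],down(1.57))
w=shot("wrist","w3")
for q in ([490,25],[653,13]): print(utensil(w,q))
E
```

```text
[[482.977 396.71 ]
 [608.445 389.923]
 [600.174 191.644]
 [471.519 196.266]] [540.779 293.636] [200.771 125.652 198.452 128.737]
[  271   143   116   166 17006]
((538.868896484375, 290.1795959472656), (208.7523956298828, 128.22637939453125), 86.7052993774414)
[[[503.712 379.883]
  [503.122 356.236]]

 [[583.638 373.913]
  [584.644 351.032]]

 [[500.09  317.826]
  [498.33  291.543]]

 [[580.018 314.442]
  [580.026 286.885]]

 [[497.413 258.228]
  [495.47  228.045]]

 [[575.846 253.326]
  [576.873 222.903]]] 
 [[503.417 368.059]
 [584.141 362.472]
 [499.21  304.685]
 [580.022 300.663]
 [496.441 243.136]
 [576.359 238.114]] 
 [[543.779 365.266]
 [539.616 302.674]
 [536.4   240.625]] [[80.724 -5.587]
 [80.812 -4.021]
 [79.918 -5.022]]
(array([491.914,  25.508]), array([-0.048, -0.999]), np.float64(198.33329904584176))
(array([654.833,  12.676]), array([-0.114, -0.993]), np.float64(200.335102387657))
```

```bash
python3 -c "
import cv2
a=cv2.imread('pics/w2.png')[130:330,240:420];b=cv2.imread('pics/w3.png')
cv2.imwrite('pics/c1.png',cv2.hconcat([cv2.resize(a,(540,600),interpolation=cv2.INTER_CUBIC)]))"
```

```text
(no output)
```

View pics/c1.png

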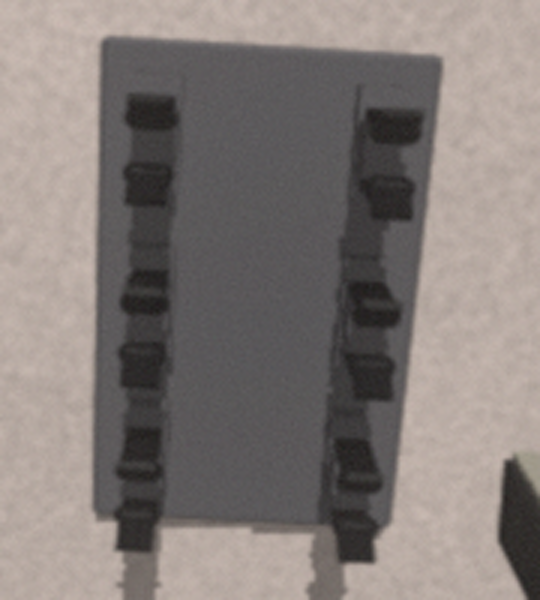

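The crop gives a rack centre near (540.5,293) from the plate corners. The clip tips suggest y is a few mm higher, so I take one mirrored view to cancel height and calibration errors.

```bash
python3 - <<'E'
from h import *
robot.move_ptp([540,262,230],down(-1.57))
w=shot("wrist","w4");print(w["eye"],w["orientation"],robot.current_t(),robot.current_qpos())
p=proj(w,[(540,293,8)])[0];print(p)
x,y=int(p[0])-100,int(p[1])-95
print(x,y);cv2.imwrite("pics/c2.png",cv2.resize(w["img"][max(y,0):y+190,x:x+200],None,fx=3,fy=3,interpolation=cv2.INTER_CUBIC))
E
```

```text
[539.81266981 178.13766894 396.71574104] [ 2.83828348e+00 -4.79340419e-04 -3.14075585e+00] 7.1417 [ 2.65904479e-01  3.42225162e-01  1.39096391e+00 -3.87963034e-05
  1.40843593e+00 -2.87598187e+00]
[316.86527118 232.79998342]
216 137
```

View pics/c2.png

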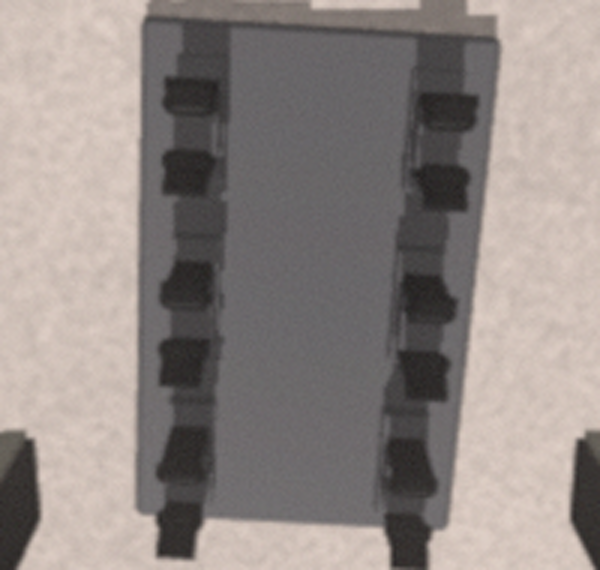

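```bash
python3 - <<'E'
from h import *
np.set_printoptions(precision=2,suppress=True)
f=lambda e,r:dict(eye=e,orientation=r,fovy=68.72768412962358,cx=w0["cx"],cy=w0["cy"])
w0=shot("wrist")
A=f([530.136,412.536,417.288],[2.838,0,-.001]); B=w0
ca=ray(A,np.array([(105,38),(441,57),(390,522),(96,512)])/3+[240,130],8)
cb=ray(B,np.array([(147,18),(497,40),(446,525),(138,513)])/3+[216,137],8)[[2,3,0,1]]
print(ca,cb,ca.mean(0),cb.mean(0))
for c in(ca,cb):
    v=(c[0]+c[1]-c[2]-c[3])/2; u=(c[1]+c[2]-c[0]-c[3])/2; print(np.arctan2(-v[0],v[1]),np.arctan2(u[1],u[0]),np.linalg.norm(v),np.linalg.norm(u))
ma=ray(A,np.array([(147,329),(374,341)])/3+[240,130],55).mean(0)
mb=ray(B,np.array([(187,323),(428,338)])/3+[216,137],55).mean(0)
print(ma,mb,(ma+mb)/2)
E
```

```text
[[482.53 397.32]
 [609.02 390.27]
 [598.36 195.04]
 [471.35 199.97]] [[480.63 395.45]
 [607.88 389.96]
 [595.55 192.83]
 [470.35 200.36]] [540.31 295.65] [538.6  294.65]
-0.0555995593107571 -0.04719747860798464 196.597837624912 126.89288691120713
-0.05757991583377434 -0.05150990703645898 196.4391122372553 126.39407173991434
[540.46 295.33] [538.23 294.44] [539.35 294.88]
```

The two views agree: rack centre (539.4,295), yaw −0.053. The fork goes first, into slot 3.

```bash
cat >> h.py <<'E'
RC=np.array([539.4,295.0]); RY=-0.053
def slot(i): return RC+(i-2)*66*np.array([-np.sin(RY),np.cos(RY)])
def look_utensil(g):
    robot.move_ptp([g[0],g[1]+50,200],down(1.57)); return utensil(shot("wrist"),g)
def put(g,i):
    mid,u,L=look_utensil(g); print("found",mid,u,L)
    yaw=np.arctan2(u[1],u[0]); s=slot(i)
    py=RY
    for k in (0,np.pi):
        if robot.inverse_kinematics([*mid,60],down(yaw+k)) is not None and robot.inverse_kinematics([*s,130],down(RY+k)) is not None: break
    print("k",k)
    robot.move_gripper(0.45)
    robot.move_ptp([*mid,60],down(yaw+k)); robot.move_linear([*mid,2.5],speed=80)
    robot.move_gripper(0); print("width",robot.current_gripper_width()*93,robot.current_finger_force())
    robot.move_linear([*mid,130],speed=150)
    robot.move_ptp([*s,130],down(RY+k))
E
python3 - <<'E'
from h import *
np.set_printoptions(precision=3,suppress=True)
put(np.array([492,25.5]),3)
w=shot("wrist","w5");print(robot.current_t(),robot.current_gripper_width()*93,w["eye"],w["orientation"],robot.current_tcp_pos(),robot.current_eef_rot())
E
```

```text
found [492.258  25.466] [-0.05  -0.999] 198.66127489615246
k 0
width 15.170543918430068 30.001201629638672
16.95 15.119470496851838 [626.384 355.197 296.159] [ 2.837 -0.001 -1.625] [543.202 359.548 129.754] [ 3.141  0.    -0.055]
```

View pics/w5.png

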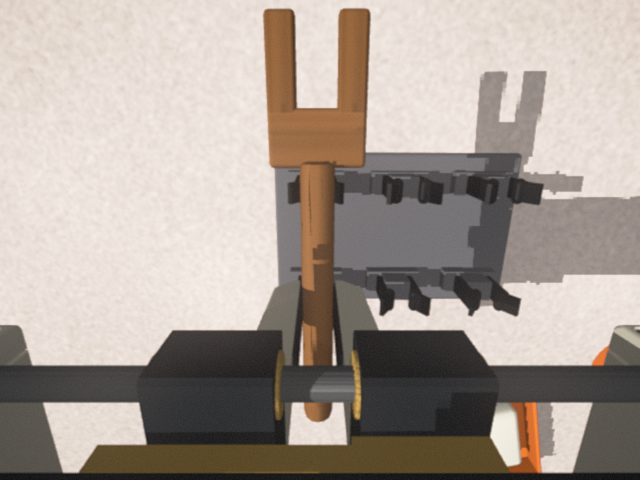

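The fork is held over pair 3, with its head towards +x and the blade junction at (318,163). Now I press it in.

```bash
cat >> h.py <<'E'
def press(i):
    s=slot(i)
    robot.move_linear([*s,62],speed=80); f0=robot.current_contact_force()[2]
    for z in (58,55,52,49,46,43,40.5,39):
        hit=robot.move_linear([*s,z],speed=30,f_stop=35); print(z,round(robot.current_tcp_pos()[2],1),round(robot.current_contact_force()[2]-f0,1),hit)
        if hit: break
    robot.move_gripper(0.35); robot.move_linear([*s,110],speed=120)
    robot.move_gripper(0)
    robot.move_linear([*s,62],speed=100); f0=robot.current_contact_force()[2]
    hit=robot.move_linear([*s,52],speed=15,f_stop=22); print("probe",robot.current_tcp_pos(),robot.current_contact_force()[2]-f0,hit)
    robot.move_linear([*s,130],speed=150)
E
python3 - <<'E'
from h import *
np.set_printoptions(precision=2,suppress=True)
w=shot("wrist"); print(ray(w,[(318,163),(318,418)],140),robot.current_tcp_pos())
press(3)
print(robot.current_t()); w=shot("wrist","w6")
E
```

```text
[[612.05 355.17]
 [472.9  362.73]] [543.34 359.44 129.96]
58 58.1 -0.6 False
55 54.8 -0.2 False
52 52.4 1.6 False
49 50.4 7.8 False
46 48.0 8.7 False
43 45.0 9.2 False
40.5 40.8 -0.3 False
39 39.6 6.2 False
probe [542.93 361.05  53.03] 7.585859014168908 False
24.1167
```

View pics/w6.png

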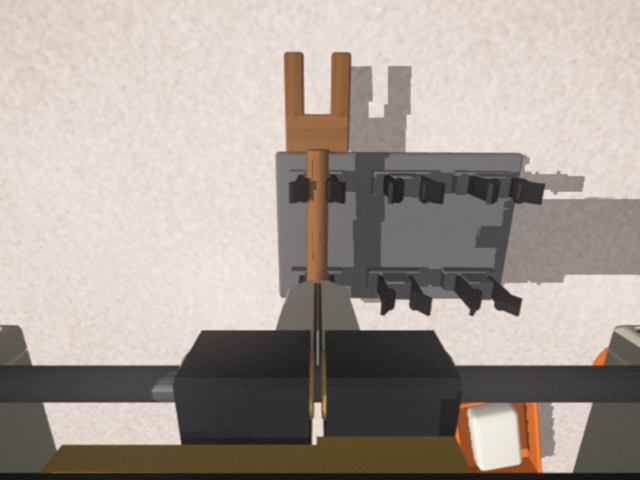

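The fork snapped home: the force dropped after 9 N and the probe met its top at z=53. Next is the spatula, into slot 1.

```bash
python3 - <<'E'
from h import *
np.set_printoptions(precision=2,suppress=True)
put(np.array([654.8,12.7]),1)
if 12<robot.current_gripper_width()*93<20: press(1)
robot.move_ptp([560,330,250],down(1.57))
shot("wrist","w7");t=shot("top","top2");print(robot.current_t())
E
```

```text
Traceback (most recent call last):
  File "h.py", line 44, in put
    mid,u,L=look_utensil(g); print("found",mid,u,L)
    ^^^^^^^
TypeError: cannot unpack non-iterable NoneType object
```

```bash
python3 -c "
import cv2
cv2.imwrite('pics/c3.png',cv2.hconcat([cv2.resize(cv2.imread('pics/'+n),(400,300)) for n in('w7.png','top2.png')]))"
```

```text
[ WARN:0@0.007] global loadsave.cpp:275 findDecoder imread_('pics/w7.png'): can't open/read file: check file path/integrity
Traceback (most recent call last):
cv2.error: OpenCV(4.12.0) /io/opencv/modules/imgproc/src/resize.cpp:4208: error: (-215:Assertion failed) !ssize.empty() in function 'resize'
```

```bash
python3 - <<'E'
from h import *
w=shot("wrist","w7");t=shot("top","top2")
cv2.imwrite('pics/c3.png',cv2.hconcat([cv2.resize(a["img"],(400,300)) for a in(w,t)]))
E
```

```text
(no output)
```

View pics/c3.png

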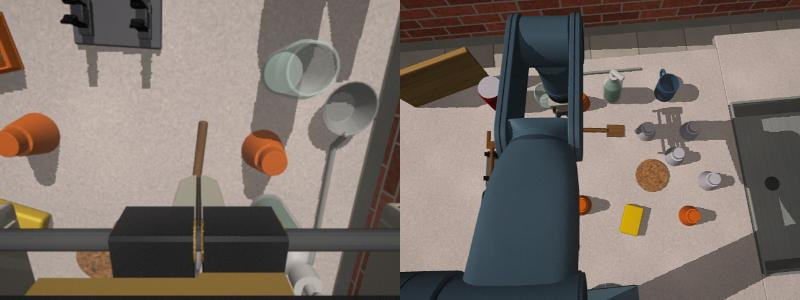

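The closed gripper hides the spatula, so I open it before looking.

```bash
sed -i 's/^def look_utensil(g):/&\n    robot.move_gripper(1)/' h.py; python3 - <<'E'
from h import *
np.set_printoptions(precision=2,suppress=True)
put(np.array([654.8,12.7]),1)
if 12<robot.current_gripper_width()*93<20: press(1)
robot.move_gripper(1)
robot.move_ptp([560,330,250],down(1.57))
w=shot("wrist","w7");t=shot("top","top2");print(robot.current_t())
cv2.imwrite('pics/c3.png',cv2.hconcat([cv2.resize(a["img"],(400,300)) for a in(w,t)]))
E
```

```text
found [654.35  12.68] [-0.11 -0.99] 200.4402611242445
k 0
width 15.026710737917861 30.0008162856102
58 58.1 0.8 False
55 54.8 1.0 False
52 52.3 3.0 False
49 50.0 7.6 False
46 47.5 9.3 False
43 44.5 8.4 False
40.5 40.6 -0.1 False
39 39.5 6.7 False
probe [535.94 229.17  52.98] 8.90126871421646 False
45.1667
```

View pics/c3.png

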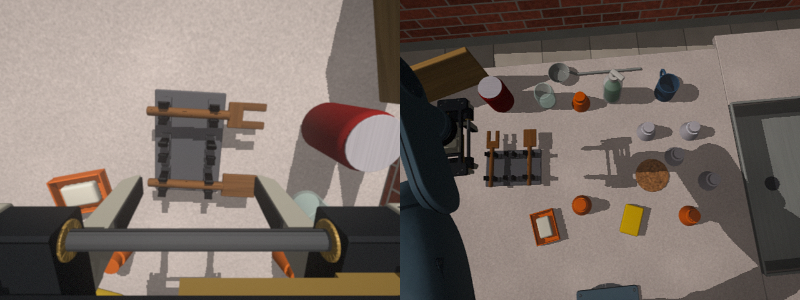

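Both utensils are seated in pairs 1 and 3. Now the tumblers: one overview from the wrist.

```bash
python3 - <<'E'
from h import *
np.set_printoptions(precision=1,suppress=True)
robot.move_ptp([530,-215,320],down(1.57))
w=shot("wrist","w8");print(robot.current_t(),w["eye"])
a=w["img"].astype(int)
for g in [(627,-200),(616,-355),(528,-290),(426,-393)]:
    p=proj(w,[(*g,70)])[0]; q=p.astype(int); print(g,p,a[q[1]-3:q[1]+4,q[0]-3:q[0]+4].mean((0,1)) if 0<q[1]<470 else None)
print(a[60,60],a[100,300])
E
```

```text
47.2 [ 530.1 -130.7  486.6]
(627, -200) [398.7 189.7] [167.7 165.6 173.1]
(616, -355) [382.2 306.3] [167.4 165.4 172.8]
(528, -290) [315.7 260.3] [166.9 165.1 172.5]
(426, -393) [240.5 331.3] [166.  164.1 171.4]
[155 160 173] [161 168 181]
```

View pics/w8.png

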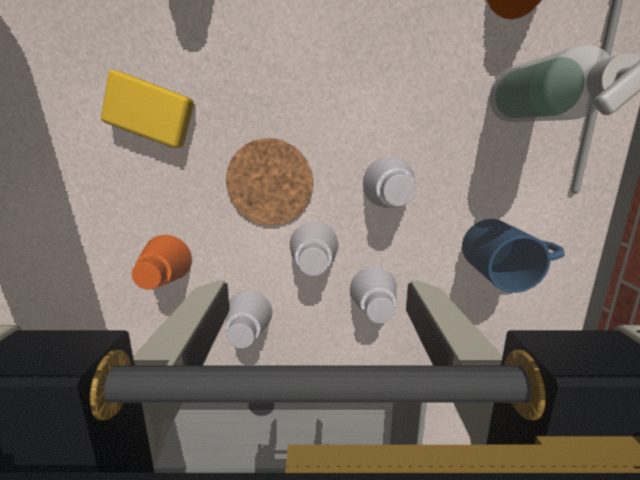

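The four tumbler feet are at (397,187), (379,305), (314,258) and (241,333), and the mat is at (270,182). I measure each foot with a circle fit from close up, starting with the tumbler nearest the mat.

```bash
cat >> h.py <<'E'
def mat(d,g=(465,-201)):
    hsv=cv2.cvtColor(d["img"],cv2.COLOR_BGR2HSV)
    m=cv2.inRange(hsv,(4,70,60),(20,215,230)); m=cv2.morphologyEx(m,cv2.MORPH_CLOSE,np.ones((7,7)))
    c=[c for c in cv2.findContours(m,cv2.RETR_EXTERNAL,cv2.CHAIN_APPROX_NONE)[0] if cv2.pointPolygonTest(c,tuple(map(float,proj(d,[(*g,6)])[0])),False)>0]
    return cv2.minEnclosingCircle(ray(d,c[0][:,0],6).astype(np.float32))
def foot(d,g,z=70,tol=45,dbg=None):
    f=240/np.tan(np.radians(d["fovy"])/2); p=proj(d,[(*g,z)])[0]
    r=f*19.5/np.linalg.norm(np.array(d["eye"])-[*g,z])
    gray=cv2.GaussianBlur(cv2.cvtColor(d["img"],cv2.COLOR_BGR2GRAY),(3,3),0)
    C=cv2.HoughCircles(gray,cv2.HOUGH_GRADIENT_ALT,1,8,param1=60,param2=0.6,minRadius=int(r*.88),maxRadius=int(r*1.12)+1)
    if C is None: return None
    C=C[0]; W=ray(d,C[:,:2],z); a=d["img"].astype(int)
    ok=[]
    for c,w in zip(C,W):
        x,y=int(c[0]),int(c[1]); b=a[max(y-4,0):y+5,max(x-4,0):x+5].mean((0,1))
        if np.linalg.norm(w-g)<tol and abs(b[0]-b[2])<14: ok.append((np.linalg.norm(w-g),w,c))
    if dbg:
        im=d["img"].copy()
        for _,_,c in ok: cv2.circle(im,(int(c[0]),int(c[1])),int(c[2]),(0,255,0),1)
        cv2.imwrite(f"pics/{dbg}.png",im)
    return min(ok,key=lambda o:o[0])[1:] if ok else None
E
python3 - <<'E'
from h import *
np.set_printoptions(precision=1,suppress=True)
w=shot("wrist");print("mat",mat(w))
G=[(527,-289),(627,-200),(616,-355),(426,-393)]
for g in G: print(g,foot(w,g))
g=G[0]; robot.move_ptp([g[0],g[1]+45,190],down(1.57)); w=shot("wrist")
print(foot(w,g,dbg="t0"),proj(w,[(*g,70)]),robot.current_tcp_pos(),robot.current_t())
try: print("mat",mat(w))
except Exception as e: print(e)
E
```

```text
mat ((464.18475341796875, -201.7262420654297), 59.87454605102539)
(527, -289) (array([ 524.7, -289.5]), array([313. , 260. ,  15.4], dtype=float32))
(627, -200) (array([ 625.1, -201.5]), array([397., 191.,  15.], dtype=float32))
(616, -355) (array([ 613.5, -360.4]), array([380. , 310. ,  13.3], dtype=float32))
(426, -393) (array([ 426.4, -398.7]), array([241. , 335. ,  12.6], dtype=float32))
(array([ 526.3, -287.4]), array([316. , 278. ,  22.7], dtype=float32)) [[316.8 279.6]] [ 528.4 -244.3  192.1] 47.8917
mat ((464.47552490234375, -201.88739013671875), 59.83412170410156)
```

View pics/t0.png

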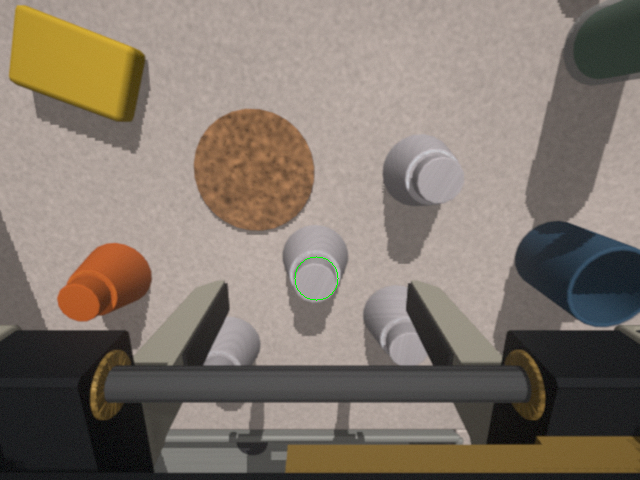

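The circle fit sits on the foot. Now I pick and place the first tumbler.

```bash
cat >> h.py <<'E'
M=np.array([464.3,-201.8])
def tumbler(g,n,dest=M):
    g=np.array(g,float); robot.move_gripper(1)
    robot.move_ptp([g[0],g[1]+45,215 if n else 190],down(1.57)); robot.sleep(.15)
    c=foot(shot("wrist"),g,dbg=f"tum{n}"); print("foot",c)
    if c is None: return False
    p=c[0]; robot.move_gripper(0.66)
    robot.move_ptp([*p,110],down(1.57)); robot.move_linear([*p,52.5],speed=80,f_stop=15)
    robot.move_gripper(0); print("width",robot.current_gripper_width()*93,robot.current_finger_force())
    robot.move_linear([*p,225],speed=180); robot.move_linear([*dest,225],speed=200)
    z=52.5+6+24*n; robot.move_linear([*dest,z+30],speed=150)
    robot.sleep(.1); hit=robot.move_linear([*dest,z+.5],speed=40,f_stop=8)
    print("z",robot.current_tcp_pos(),z,hit,"w",robot.current_gripper_width()*93)
    robot.move_gripper(0.62); robot.move_linear([*dest,z+80],speed=150)
    print("t",robot.current_t()); return True
E
python3 - <<'E'
from h import *
np.set_printoptions(precision=1,suppress=True)
tumbler((526.3,-287.4),0)
robot.move_gripper(1); robot.move_ptp([464,-157,190],down(1.57)); robot.sleep(.15)
print(foot(shot("wrist"),M,z=76))
E
```

```text
foot (array([ 524.8, -286.5]), array([316., 279.,  23.], dtype=float32))
width 38.28336212986737 30.000413954257965
z [ 463.7 -201.4   58.8] 58.5 True w 38.20454903607557
t 56.0
(array([ 463.6, -203.8]), array([318. , 285. ,  22.4], dtype=float32))
```

```bash
python3 - <<'E'
from h import *
np.set_printoptions(precision=1,suppress=True)
tumbler((626,-200.5),1,np.array([464,-202.5]))
robot.move_gripper(1); robot.move_ptp([464,-157,215],down(1.57)); robot.sleep(.15)
print(foot(shot("wrist","s1"),M,z=100,dbg="s1d"),robot.current_t())
E
```

```text
foot (array([ 627.5, -199.5]), array([321. , 268. ,  19.4], dtype=float32))
width 38.45401947193371 30.00033974647522
z [ 463.9 -203.3   83. ] 82.5 True w 38.58745582532284
t 66.125
(array([ 464.4, -202.3]), array([319. , 283. ,  22.1], dtype=float32)) 67.4667
```

```bash
python3 - <<'E'
from h import *
np.set_printoptions(precision=1,suppress=True)
d=np.array([464,-202.5])
if tumbler((615,-355),2,d):
    robot.move_gripper(1); robot.move_ptp([464,-157,240],down(1.57)); robot.sleep(.15)
    w=shot("wrist"); print(foot(w,M,z=124),foot(w,(426,-394)),robot.current_t())
E
```

```text
foot (array([ 615. , -358.2]), array([318. , 273. ,  20.6], dtype=float32))
width 38.565995759888835 30.000360310077667
z [ 463.5 -202.3  106.9] 106.5 True w 38.680874046419646
t 76.5167
(array([ 463.5, -202.7]), array([318. , 283. ,  21.8], dtype=float32)) (array([ 425.4, -400.1]), array([286. , 416. ,  14.4], dtype=float32)) 77.8583
```

```bash
python3 - <<'E'
from h import *
np.set_printoptions(precision=1,suppress=True)
d=np.array([464,-202.5])
if tumbler((426,-395),3,d):
    robot.move_gripper(1); robot.move_ptp([464,-157,270],down(1.57)); robot.sleep(.15)
    w=shot("wrist"); print(foot(w,M,z=148),robot.current_t())
    robot.move_ptp([300,150,330],down(1.57))
    s=shot("scene","end_s"); t=shot("top","end_t")
    cv2.imwrite('pics/end.png',cv2.hconcat([cv2.resize(s["img"][130:430,100:500],(400,300)),cv2.resize(t["img"],(400,300))]))
E
```

```text
foot (array([ 424.4, -397.6]), array([315., 273.,  20.], dtype=float32))
width 38.59588345667605 30.000429153442383
z [ 463.5 -202.2  130.8] 130.5 True w 38.25783504077761
t 86.6083
(array([ 462.6, -202.4]), array([317., 280.,  22.], dtype=float32)) 87.9667
```

View pics/end.png

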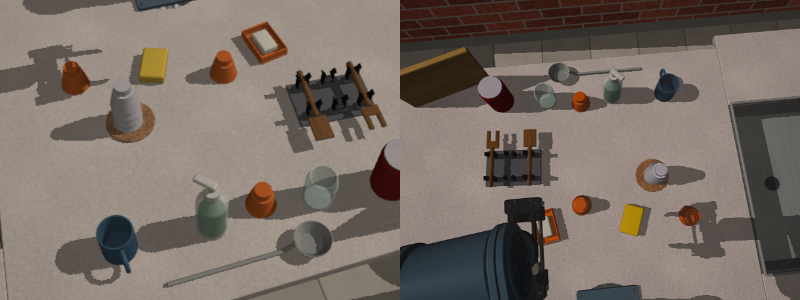

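The final views show four tumblers nested in the middle of the mat, both utensils seated, and the jar and dispenser upright.

```bash
python3 -c "
from bench import robot
print(robot.hand_in(),robot.current_t())"
```

```text
the job is handed in; nothing more can be done
the job is handed in; nothing more can be done
```

Job handed in: the fork and spatula are snapped into clip pairs 3 and 1, all four tumblers are nested mid-mat, the jar and dispenser are still standing, at about 90 s of the 208 s allowed.

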